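# Set the marking jig's ring to the marker and clamp it

### The job

Push the steel lever of the marking jig round its arc until its pointed tip points squarely at the point of the dark marker sitting on the scale. Then push the clamp lever round until it is fully home against its stop. Leave the marker where it stands, let the plywood ring lie where it is on the jig, and do not knock, lift or carry off the cap or the other loose things; the lever must still point at the marker at the end.

Things in the scene. Friction and masses are not known exactly. Their poses are not given: they have to be found in the camera images.
- jig: Fixed plywood board, 215 x 275 x 12 mm, x -140 to +75, y -110 to +165 mm from the origin. Origin: on the turning axis of the aluminium ring (120 mm across), at bench height. z up. The lever's arc and the scale strip (radius 108 to 132 mm) lie on the -x side, towards the robot, the clamp on the +y side. All but the two posts and the cap is lower than 34 mm above the bench.
- lever (a joint): Angle in rad of the ring and its lever, about the jig's vertical axis: at 0 the lever points along the jig's -x, positive is counter-clockwise seen from above (the tip moves towards the jig's -y). Range -0.65 to 1.1; starts at -0.6 to -0.25. It stays where it is left; friction about 0.15 N m, so about 2 N at the post. The clamp does not move it.
- lever_tip (a point): The lever's pointed tip, 105 mm from the ring's axis, 21 mm above the bench. Its frame turns with the lever; the lever points along its -x.
- lever_post (a point): Point on the upright steel finger post of the lever (14 mm across, bare from 28 to 62 mm above the bench), 85 mm from the ring's axis; this point lies on the post's centre line 45 mm above the bench. The post is what is pushed.
- marker (a joint): Angle in rad of the marker along the scale, in the same sense and from the same zero as lever: the lever is set when lever equals marker. It starts at 0.15 to 0.95; held by a stiff friction.
- marker_point (a point): The inward point of the marker, a small dark steel slider (26 x 16 mm, with a brass thumbscrew, top 30 mm above the bench) sitting on the scale; this point is 108 mm from the ring's axis and 20 mm above the bench, 3 mm outside the path of the lever's tip. Its frame turns with it; the marker's point lies along its -x from the axis.
- clamp (a joint): Angle in rad of the clamp lever about its own vertical pivot: 0 open, 1.571 fully home at its stop, with its cam nose on the rim of the ring; it grows counter-clockwise seen from above. At 0 the arm points midway between the jig's +x and +y, when home midway between -x and +y. Starts at 0 to 0.3; stays where it is left; friction about 0.12 N m, about 2 N at its post.
- clamp_pivot (a point): Point on the clamp's pivot axis, 45 mm above the bench, 95 mm from the ring's axis along the jig's +y. Fixed to the jig.
- clamp_post (a point): Point on the upright post at the end of the clamp's steel arm (13 mm across, bare from 28 to 61 mm above the bench), 58 mm from the pivot; this point lies on its centre line 45 mm above the bench.
- plywood_ring: Loose notched plywood ring, 52 mm across, 4 mm thick, lying on the turning aluminium ring about a 17 mm steel spigot. Origin at the middle of its underside. To be left there.
- blue_cap: Loose blue printed cap, 42 mm across, 24 mm high, standing on the jig's board (top 36 mm above the bench) at its +x, -y corner. Origin at the middle of its underside. To be left there.
- tape_measure: Loose white square tape measure, 78 x 81 x 34 mm, on flat cardboard left of the jig. Origin at the middle of its underside. Bystander.
- offcut: Loose four-sided plywood offcut, 66 x 52 x 6 mm, on the bench right of the jig. Origin at the middle of its underside. Bystander. Fixed tall rocket tubes lean at the back right of the bench (from 0.62 m ahead of the robot, up to 0.4 m to its right): come to the jig from the front, not across them.

How it is judged:
By the outcome, as a careful person would: the job done as asked, in the order asked, and still so for the second after the job is handed in, with the robot touching nothing.
It also fails if it takes over 72 s, if anything falls off the work surface, if the arm or the gripper's body presses on something with over 40 N, if the wrist force passes 120 N, or if a joint passes its speed limit or range.

### The arm

A 7-joint arm with a two-finger parallel gripper is mounted at the origin on a cart in front of the work surface, level with it; the furniture and walls round the work are solid. World frame = base frame: x ahead of the robot, y to its left, z up, the work surface at z = 0. Lengths are in m, angles in rad, forces in N, time in s.
With the tool pointing down it reaches from about 0.425 to 0.875 m from the base axis. Payload 4.7 kg.
Tool frame: the origin (TCP) lies midway between the tips of the shut fingers; the grasp point (between the pads) lies 19 mm behind it; z points along the fingers, y is the direction in which the jaws open and shut (so a half turn about z gives the same grasp; the last joint's range is limited). The gripper opens to 87 mm and grips with 3 to 60 N. Pads are 19 mm wide; open, the fingers measure 117 mm over their backs; the gripper's body (75 mm by 190 mm) begins 51 mm behind the grasp point.
Start: joints at [-1.289, 0.321, -0.07, 1.45, 0.023, 1.371, -0.057], TCP at [0.172, 0.627, 0.223] pointing down, gripper open.
Joint ranges: [-2.86, 2.86], [-0.3, 2.09], [-1.38, 1.24], [0.06, 2.45], [-1.56, 4.7], [0.09, 2.05], [-2.69, 2.69]. Speed limits (rad/s): [2.57, 2.57, 3.14, 3.14, 3.14, 3.14, 3.14].

### API

Orientations are given as a rotation vector (axis times angle).
In Python, from bench import get_state, eyes, job gives the robot as it stands. The module is installed in compiled form; this text tells all that it offers.
- The arm moves only by the shell command python3 -m jog 'ROWS' [FORCE]. ROWS is JSON, a list that holds one entry, the list of rows, each a list of 5 numbers: the opening, from 0 (shut) to 1 (fully open), then the shift along the tool's x, y, z in units of 40 mm (1.0 is 40 mm), then the turn about the tool's z in units of 5 degrees (1.0 is 5 degrees). In form: [[[jaw, dx, dy, dz, turn], ...]]. A call has 1 to 10 rows; each row shifts and turns the commanded pose from where the row before left it, along the tool's axes as they then stand; what a row does not reach is not made up. A row lasts 1/8 s, in which the tool goes at most 62.5 mm and 10.7 degrees, less where a joint would pass 70% of its speed; a pose out of reach is approached as far as the arm can. A call is refused whole if a number of a shift passes 1 or a number of a turn 1, either way. A call with a gripper value outside its range is refused whole. The fingers move at their own pace and stop on an object; FORCE is the grip in N (left out, the last holds). Time passes only in rows, so rows that do not move let the fingers close. It gives the time, the measured TCP pose, the force and the opening at its end, in the units of the state.
- get_state(): the state, without advancing time (a new reading comes with each control period).
- eyes.get_image(name): name is "scene" or "top" or "wrist"; returns (picture, depth): 420x560x3 uint8, red, green, blue; 420x560 float32, m along the optical axis (not along the pixel's ray), 0 where there is no reading.
- eyes.camera_params(name): a dict with "camera_matrix" (3x3 intrinsics, pixels), "k1" (the pictures are not rectified: a ray, as slopes to the right and down, at radius r is drawn at 1 + k1 r^2 times it, then the intrinsics apply), "pose" (4x4, takes a point from camera to world coordinates); the wrist camera has in their place "mount" (4x4, takes a point from camera to tool coordinates, whose origin is the TCP and whose axes are the flange's). Camera axes: x right, y down, z forward; pixel columns grow to the right and rows downward; lengths in m; the calibration is good to about 2 mm. A picture is of the moment at which its call begins: read the wrist's pose just before it. camera_params takes no time and is no camera call.
- job.close_job(): hands the job in, once; it reports no verdict.
The state is a dict: "time": time; "joint_positions": joint angles; "qd": joint speeds; "joint_torque": joint torques, N m; "position": TCP position; "tool_rot": TCP orientation; "ft_force": force on the tool from outside, world axes, zero at the start; "torque": the same for the moment, N m; "grip_width": opening from 0.0 (shut) to 1.0 (fully open).
Only numpy, scipy, OpenCV 4.12 (cv2) and the standard library are available. Lean on these libraries where they do the work, as an engineer would, in place of code of your own. Each camera call takes 0.05 s, during which the arm holds its last target. There are 200 camera calls.

## Working session

There is one attempt and no reset: what is moved stays moved. The work goes in short steps, Python scripts to look and compute and a shell command to move; the robot and the scene stay as the last step left them, time stands still between calls to the robot, and variables do not carry over. Pictures are saved under pics/ and viewed, about 8 in all and at most 12, crops included, and the job is handed in when it is done.

```bash
mkdir -p pics
cat > h.py <<'E'
import numpy as np,cv2
from bench import get_state,eyes,job
from scipy.spatial.transform import Rotation as R
def cam(n,st=None):
    p=eyes.camera_params(n)
    if 'pose' in p: T=np.array(p['pose'])
    else:
        st=st or get_state(); W=np.eye(4); W[:3,:3]=R.from_rotvec(st['tool_rot']).as_matrix(); W[:3,3]=st['position']; T=W@np.array(p['mount'])
    return np.array(p['camera_matrix']),p['k1'],T
def ray(c,u,v):
    K,k1,T=c; d=np.array([(u-K[0,2])/K[0,0],(v-K[1,2])/K[1,1]]); s=d.copy()
    for _ in range(20): s=d/(1+k1*(s@s))
    return T[:3,3],T[:3,:3]@np.array([s[0],s[1],1])
def atz(c,u,v,z):
    o,d=ray(c,u,v); return o+d*(z-o[2])/d[2]
def proj(c,P):
    K,k1,T=c; q=np.linalg.inv(T)@np.append(P,1); s=q[:2]/q[2]; s=s*(1+k1*(s@s)); return K[0,0]*s[0]+K[0,2],K[1,1]*s[1]+K[1,2]
def shot(n,f):
    st=get_state(); im,d=eyes.get_image(n); cv2.imwrite('pics/'+f+'.png',im[:,:,::-1]); np.savez('pics/'+f+'.npz',d=d,im=im); return cam(n,st),im,d
E
python3 - <<'E'
from h import *
st=get_state();print(st)
for n in('top','scene'):
    c,im,d=shot(n,n+'0'); print(n,c[0].tolist(),c[1],c[2].round(3).tolist())
E
```

```text
{'time': 0.0, 'joint_positions': array([-1.28888914,  0.32180313, -0.07006199,  1.45168648,  0.02261916,
        1.37078989, -0.05689774]), 'qd': array([ 0.00109915,  0.00197384,  0.0019887 ,  0.00055992,  0.00077146,
       -0.00012632, -0.00174328]), 'joint_torque': array([ 5.33572202e-04, -4.91270041e+01, -4.03928831e-01, -3.12535214e+01,
       -6.40128320e-02,  4.33974189e-02,  1.66256959e-04]), 'position': array([0.17192285, 0.62627435, 0.22146848]), 'tool_rot': array([-4.19373227e-01, -3.11334368e+00,  2.97816468e-03]), 'ft_force': array([ 0.30772422,  0.9623828 , -0.53217541]), 'torque': array([-0.01354764,  0.02481256,  0.00375931]), 'grip_width': 0.999522638600404}
top [[405.50747222387605, 0.0, 277.6982641875124], [0.0, 405.50747222387605, 206.81042080111004], [0.0, 0.0, 1.0]] -0.001418696024055634 [[-0.001, -0.981, 0.194, 0.366], [-1.0, 0.005, 0.02, 0.156], [-0.021, -0.194, -0.981, 1.003], [0.0, 0.0, 0.0, 1.0]]
scene [[433.5315468355079, 0.0, 276.7460595644088], [0.0, 433.5315468355079, 210.25733125811314], [0.0, 0.0, 1.0]] -0.12841817029824606 [[0.89, -0.181, 0.42, 0.168], [-0.457, -0.358, 0.814, -0.6], [0.003, -0.916, -0.401, 0.446], [0.0, 0.0, 0.0, 1.0]]
```

View pics/top0.png

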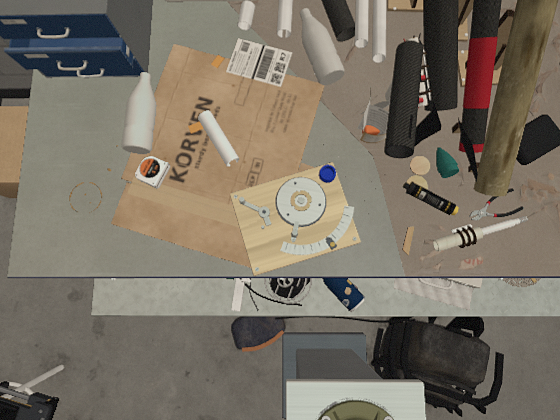

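View pics/scene0.png

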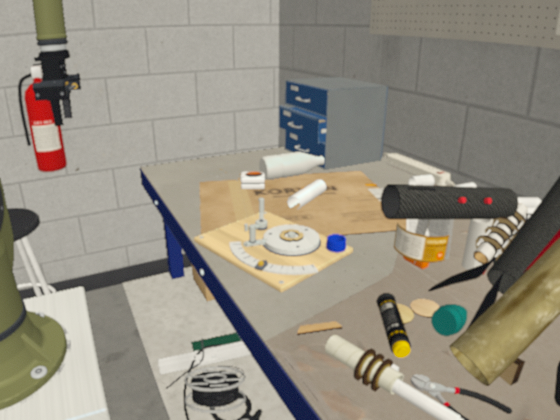

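The top view shows the jig board at about (295,220), its ring at (302,200), the marker near (332,242), the cap at (327,173) and the clamp near (265,215). I'll enlarge it.

Run:
```python
import cv2
im=cv2.imread('pics/top0.png')[155:280,225:370]
cv2.imwrite('pics/t1.png',cv2.resize(im,None,fx=4.8,fy=4.8,interpolation=cv2.INTER_CUBIC))
```

```text
(no output)
```

View pics/t1.png

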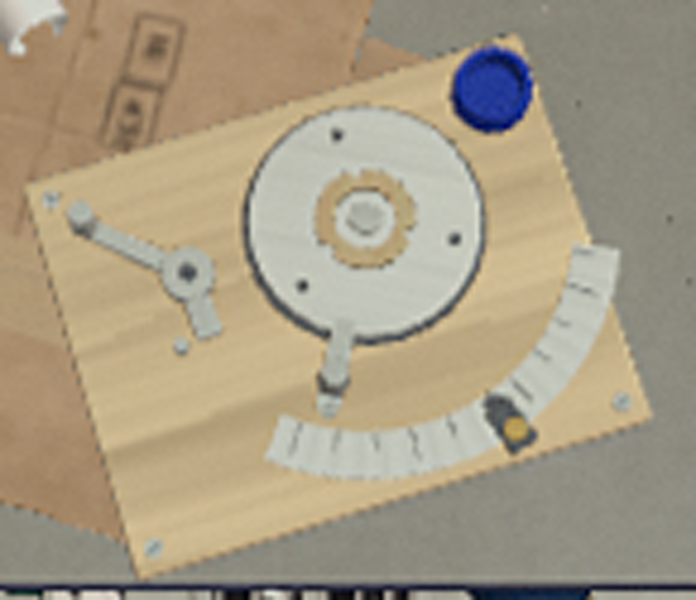

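The crop shows the board corners at (27,185), (518,35), (652,413) and (140,578). The lever tip is at (326,413), the marker tip near (488,400), the clamp post at (80,215) and its pivot at (187,271).

Run:
```python
from h import *
from scipy.optimize import least_squares
c=cam('top')
f=lambda x,y,z:atz(c,225+(x+.5)/4.8-.5,155+(y+.5)/4.8-.5,z)
pix=[(27,185),(518,35),(652,413),(140,578)]
W=np.array([f(*p,.012)[:2] for p in pix]); J=np.array([(.075,.165),(.075,-.11),(-.14,-.11),(-.14,.165)])
def res(q):
    a=q[2];return ((J@np.array([[np.cos(a),np.sin(a)],[-np.sin(a),np.cos(a)]])+q[:2])-W).ravel()
s=least_squares(res,[.45,.1,0]);print(s.x,s.fun.round(4))
o=s.x[:2];a=s.x[2];Rm=np.array([[np.cos(a),-np.sin(a)],[np.sin(a),np.cos(a)]])
for n,p,z in [('ring',(365,222),.025),('spigot',(366,213),.034),('tip',(326,413),.021),('post',(332,374),.062),('mk',(488,398),.02),('mkscrew',(515,428),.032),('cpost',(80,213),.061),('cpiv',(187,271),.03),('cap',(492,85),.036),('stop',(181,348),.02)]:
    w=f(*p,z)[:2]; j=Rm.T@(w-o); print(n,w.round(4),j.round(4),'ang',np.arctan2(-j[1],-j[0]).round(3),np.hypot(*j).round(4))
```

```text
[0.57600427 0.11911944 0.30088471] [ 0.0008  0.0028  0.0024 -0.001  -0.002  -0.0022 -0.0012  0.0004]
ring [0.5743 0.1199] [-0.0014  0.0013] ang -0.742 0.0019
spigot [0.5771 0.1197] [0.0012 0.0002] ang -2.954 0.0012
tip [0.4765 0.1407] [-0.0886  0.0501] ang -0.514 0.1018
post [0.4909 0.1383] [-0.0756  0.0435] ang -0.522 0.0872
mk [0.4839 0.0586] [-0.1059 -0.0305] ang 0.28 0.1102
mkscrew [0.4674 0.0468] [-0.1251 -0.0369] ang 0.287 0.1305
cpost [0.572  0.2626] [0.0387 0.1382] ang -1.844 0.1435
cpiv [0.5483 0.211 ] [0.0007 0.0959] ang -1.578 0.0959
cap [0.6436 0.0542] [ 0.0453 -0.082 ] ang 2.076 0.0937
stop [0.5102 0.2144] [-0.0347  0.1105] ang -1.267 0.1158
```

```bash
cat >> h.py <<'E'
def go(target,xang):
    "print shift (units) and turn to reach world xyz with tool x at world angle xang"
    st=get_state(); M=R.from_rotvec(st['tool_rot']).as_matrix(); d=M.T@(np.array(target)-st['position'])/.04
    a=np.arctan2(M[1,0],M[0,0]); t=-np.degrees((xang-a+np.pi)%(2*np.pi)-np.pi)/5
    print('t',round(st['time'],2),'pos',st['position'].round(4),'xang',a.round(3),'shift',d.round(2),'turn',t.round(2),'F',st['ft_force'].round(1))
E
python3 -c "
from h import *
print(eyes.camera_params('wrist'));go([.45,.14,.22],np.pi-.219)"
python3 -m jog '[[[0.4,-0.6,-0.6,0,-0.2],[0.4,-0.6,-0.6,0,-0.2],[0.4,-0.6,-0.6,0,0],[0.4,-0.6,-0.6,0,0],[0.4,-0.6,-0.6,0,0],[0.4,-0.6,-0.6,0,0],[0.4,-0.6,-0.6,0,0]]]'
python3 -c "
from h import *
go([.45,.14,.22],np.pi-.219)"
```

```text
{'camera_matrix': array([[321.87354853,   0.        , 273.76919944],
       [  0.        , 321.87354853, 214.25877058],
       [  0.        ,   0.        ,   1.        ]]), 'k1': -0.036210394663901975, 'mount': array([[ 4.94563980e-04, -9.63584655e-01, -2.67403008e-01,
         7.31285656e-02],
       [ 9.99999849e-01,  4.12027412e-04,  3.64770071e-04,
         2.44669373e-04],
       [-2.41309474e-04, -2.67403148e-01,  9.63584712e-01,
        -1.63312249e-01],
       [ 0.00000000e+00,  0.00000000e+00,  0.00000000e+00,
         1.00000000e+00]])}
t 0.1 pos [0.1719 0.6264 0.2216] xang 2.874 shift [-9.92 -9.89  0.06] turn -0.56 F [-0.6  1.1  0.1]
time: 0.98
position: [0.2956, 0.4224, 0.2222]
tool_rot: [-0.365, -3.12, 0.001]
ft_force: [0.4, -0.3, 0.6]
grip_width: 0.413
t 0.97 pos [0.2956 0.4224 0.2222] xang 2.909 shift [-5.39 -5.98  0.06] turn -0.16 F [ 0.4 -0.3  0.6]
```

```bash
python3 -m jog '[[[0.4,-0.6,-0.6,0,-0.1],[0.4,-0.6,-0.6,0,0],[0.4,-0.6,-0.6,0,0],[0.4,-0.6,-0.6,0,0],[0.4,-0.6,-0.6,0,0],[0.4,-0.6,-0.6,0,0],[0.4,-0.6,-0.6,0,0],[0.4,-0.6,-0.6,0,0],[0.4,-0.4,-0.6,0,0],[0.4,0,0,0,0]]]'
python3 -c "
from h import *
shot('wrist','w1')
go([.4909,.137,.15],np.pi-.219)"
```

```text
time: 2.22
position: [0.4504, 0.1643, 0.2224]
tool_rot: [-0.359, -3.121, 0.001]
ft_force: [-0.2, 1.9, 0.3]
grip_width: 0.398
t 2.27 pos [0.4496 0.1661 0.2223] xang 2.915 shift [-1.17 -0.48  1.81] turn -0.08 F [-0.4 -0.1  0.7]
```

View pics/w1.png

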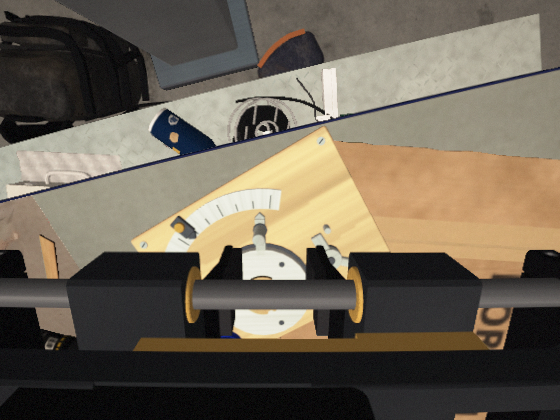

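The wrist view shows the lever tip at (260,214), its post hidden near (262,245), and the marker at (182,226). I'll go above the post at z≈0.10 and look closer.

```bash
python3 -m jog '[[[0.4,-0.39,-0.16,0.6,0],[0.4,-0.39,-0.16,0.6,0],[0.4,-0.39,-0.16,0.6,0],[0.4,0,0,0.6,0],[0.4,0,0,0.6,0],[0.4,0,0,0,0],[0.4,0,0,0,0]]]'
python3 - <<'E'
from h import *
shot('wrist','w2')
go([.4909,.137,.036],np.pi-.219)
im=cv2.imread('pics/w2.png'); cv2.imwrite('pics/w2c.png',cv2.resize(im[120:330,60:340],(784,588),interpolation=cv2.INTER_CUBIC))
E
```

```text
time: 3.15
position: [0.4913, 0.1386, 0.1033]
tool_rot: [0.349, 3.121, 0.001]
ft_force: [-0.0, -0.2, 0.1]
grip_width: 0.401
t 3.2 pos [0.4917 0.1385 0.1037] xang 2.918 shift [ 0.01 -0.04  1.69] turn -0.05 F [-0.1 -0.1  0.4]
```

View pics/w2c.png

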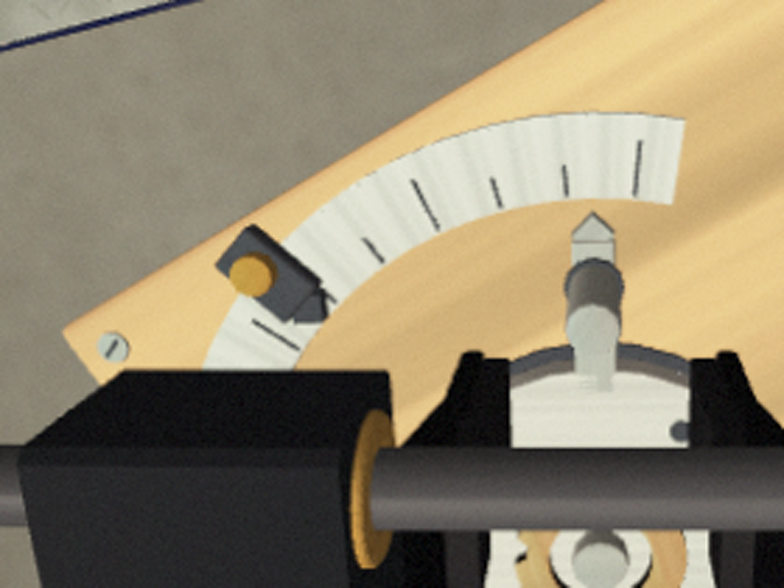

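Closer view: the lever tip is at (593,213), the post top at about (592,332), the marker point at (325,319), its screw at (252,275), and the spigot at (600,555).

```bash
cat >> h.py <<'E'
O=np.array([.576,.1191]);A=.3009
def jig(w):
    c,s=np.cos(A),np.sin(A); d=np.array(w)[:2]-O; return np.array([c*d[0]+s*d[1],-s*d[0]+c*d[1]])
def jw(j):
    c,s=np.cos(A),np.sin(A); return O+np.array([c*j[0]-s*j[1],s*j[0]+c*j[1]])
def rep(n,w):
    j=jig(w); print(n,w.round(4),'jig',j.round(4),'ang',np.arctan2(-j[1],-j[0]).round(3),'r',np.hypot(*j).round(4))
E
python3 - <<'E'
from h import *
c=cam('wrist')
for n,p,z in [('tip',(593,213),.021),('posttop',(592,332),.062),('mk',(325,319),.02),('screw',(252,275),.031),('spig',(600,555),.036),('boardcorner -x-y',(63,331),.012)]:
    rep(n,atz(c,60+(p[0]+.5)/2.8-.5,120+(p[1]+.5)/2.8-.5,z))
print(jw((-.14,-.11)))
E
```

```text
tip [0.4721 0.1416 0.021 ] jig [-0.0926  0.0523] ang -0.514 r 0.1063
posttop [0.492 0.137 0.062] jig [-0.0749  0.042 ] ang -0.511 r 0.0859
mk [0.4857 0.0587 0.02  ] jig [-0.1041 -0.0309] ang 0.289 r 0.1086
screw [0.4662 0.0472 0.031 ] jig [-0.1262 -0.0361] ang 0.279 r 0.1313
spig [0.5693 0.1216 0.036 ] jig [-0.0057  0.0043] ang -0.652 r 0.0071
boardcorner -x-y [ 0.4739 -0.0239  0.012 ] jig [-0.1399 -0.1064] ang 0.65 r 0.1758
[ 0.47489197 -0.0274509 ]
```

```bash
python3 -m jog '[[[0.4,0,-0.02,0.5,0],[0.4,0,0,0.5,0],[0.4,0,0,0.5,0],[0.4,0,0,0.15,0],[0.3,0,0,0,0],[0.22,0,0,0,0],[0.22,0,0,0,0],[0.22,0,0,0,0]]]' 5
python3 -c "
from h import *
go([.492,.1375,.036],np.pi-.212)"
```

```text
time: 4.2
position: [0.4912, 0.137, 0.037]
tool_rot: [0.351, 3.121, 0.001]
ft_force: [0.6, -0.1, -0.2]
grip_width: 0.221
t 4.2 pos [0.4912 0.137  0.037 ] xang 2.917 shift [-0.02  0.02  0.03] turn -0.14 F [ 0.6 -0.1 -0.2]
```

```bash
python3 -m jog '[[[0.22,-0.005,-0.13,0,-0.7],[0.22,-0.008,-0.185,0,-1],[0.22,-0.008,-0.185,0,-1],[0.22,-0.008,-0.185,0,-1],[0.22,-0.008,-0.185,0,-1],[0.22,-0.008,-0.185,0,-1],[0.22,-0.008,-0.185,0,-1],[0.22,-0.008,-0.185,0,-1],[0.22,-0.004,-0.09,0,-0.5],[0.22,0,0,0,0]]]'
python3 - <<'E'
from h import *
shot('wrist','w3')
go([*jw(-.085*np.array([np.cos(.285),np.sin(.285)])),.037],np.pi+A+.285)
rep('tcp',get_state()['position'])
E
```

```text
time: 5.45
position: [0.4992, 0.078, 0.0368]
tool_rot: [-0.763, 3.047, 0.0]
ft_force: [0.1, 0.2, 0.2]
grip_width: 0.219
t 5.5 pos [0.4989 0.0779 0.0367] xang -2.651 shift [-0.07 -0.2  -0.01] turn -1.09 F [0.4 0.2 0.5]
tcp [0.4989 0.0779 0.0367] jig [-0.0858 -0.0165] ang 0.19 r 0.0874
```

Run:
```python
import cv2
im=cv2.imread('pics/w3.png'); cv2.imwrite('pics/w3c.png',cv2.resize(im[90:300,130:410],(784,588),interpolation=cv2.INTER_CUBIC))
```

```text
(no output)
```

View pics/w3c.png

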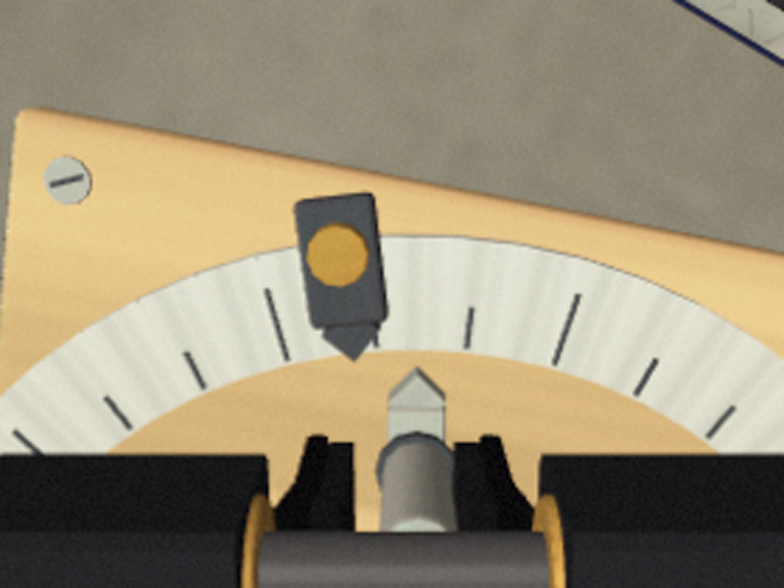

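The marker point is at (355,361), its screw at (338,256), and the lever tip at (418,367), so a few more degrees are needed.

Run:
```python
from h import *
c=cam('wrist')
for n,p,z in [('tip',(418,367),.021),('mk',(355,361),.02),('screw',(338,256),.031)]:
    rep(n,atz(c,130+(p[0]+.5)/2.8-.5,90+(p[1]+.5)/2.8-.5,z))
```

```text
tip [0.4803 0.0716 0.021 ] jig [-0.1055 -0.017 ] ang 0.16 r 0.1068
mk [0.4856 0.0595 0.02  ] jig [-0.104  -0.0301] ang 0.282 r 0.1082
screw [0.4656 0.0462 0.031 ] jig [-0.127  -0.0369] ang 0.283 r 0.1323
```

```bash
python3 -m jog '[[[0.22,-0.02,-0.09,0,-0.5],[0.22,-0.02,-0.09,0,-0.5],[0.22,-0.01,-0.07,0,-0.4],[0.22,0,0,0,0],[0.22,0,0,0,0]]]'
python3 - <<'E'
from h import *
shot('wrist','w4')
rep('tcp',get_state()['position'])
im=cv2.imread('pics/w4.png'); cv2.imwrite('pics/w4c.png',cv2.resize(im[150:270,190:350],(800,600),interpolation=cv2.INTER_CUBIC))
E
```

```text
time: 6.12
position: [0.505, 0.0705, 0.0363]
tool_rot: [0.948, -2.994, -0.0]
ft_force: [-2.1, 0.2, 0.2]
grip_width: 0.216
tcp [0.505  0.0705 0.0363] jig [-0.0822 -0.0254] ang 0.299 r 0.086
```

View pics/w4c.png

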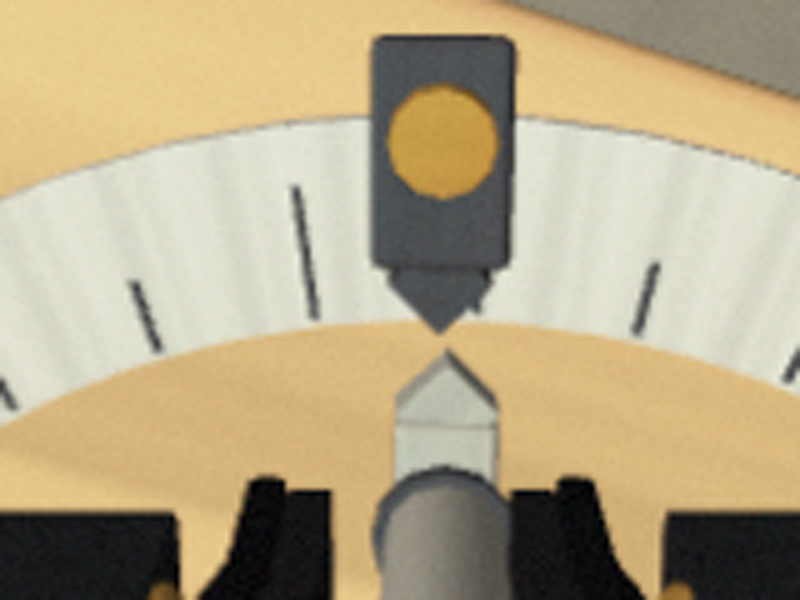

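The tips are nearly aligned: marker point (440,333), lever tip (447,349). That leaves about 0.7 mm, so one small nudge.

```bash
python3 -m jog '[[[0.22,0,-0.016,0,-0.08],[0.22,0,0,0,0],[0.22,0,0,0,0],[0.22,0,0,0,0]]]'
python3 - <<'E'
from h import *
shot('wrist','w5')
rep('tcp',get_state()['position'])
im=cv2.imread('pics/w5.png'); cv2.imwrite('pics/w5c.png',cv2.resize(im[150:270,190:350],(800,600),interpolation=cv2.INTER_CUBIC))
E
```

```text
time: 6.68
position: [0.506, 0.0699, 0.0365]
tool_rot: [0.959, -2.992, -0.0]
ft_force: [-1.9, 0.6, -1.7]
grip_width: 0.22
tcp [0.506  0.0698 0.0365] jig [-0.0815 -0.0263] ang 0.312 r 0.0856
```

View pics/w5c.png

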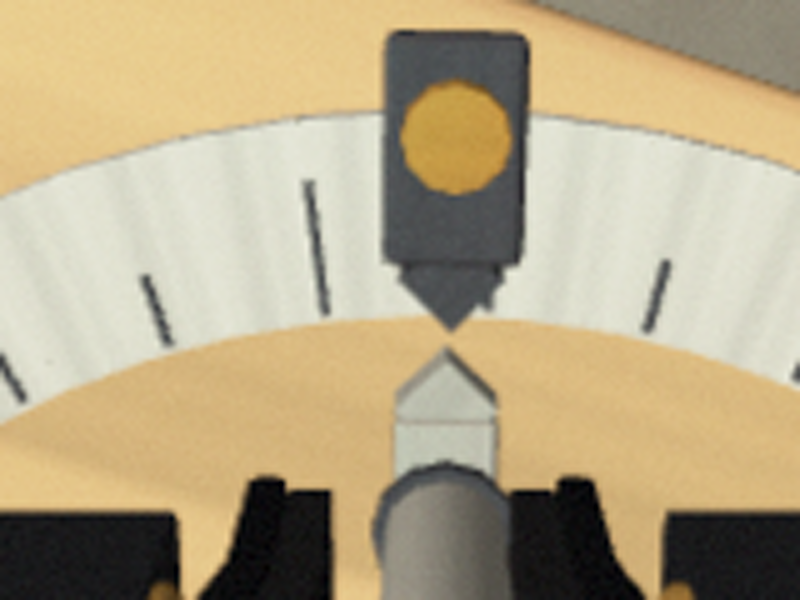

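Now the marker point is at (452,331) and the lever tip at (447,349). The remaining offset is about 0.5 mm (0.3°), which is squarely set. I'll unload, open, lift and plan for the clamp.

```bash
python3 -m jog '[[[0.22,0,0.03,0,0],[0.4,0,0,0,0],[0.4,0,0,0,0],[0.4,0,0,-0.5,0],[0.4,0,0,-0.6,0],[0.4,0,0,-0.6,0],[0.4,0,0,-0.4,0]]]'
python3 - <<'E'
from h import *
print(get_state()['joint_positions'].round(2))
P=jw((.0387,.1365));print(P)
for x in(1.14,1.14+np.pi): go([*P,.11],x)
E
```

```text
time: 7.6
position: [0.506, 0.0708, 0.1219]
tool_rot: [-0.958, 2.99, -0.0]
ft_force: [0.4, 0.3, 0.5]
grip_width: 0.401
[-0.54  0.1   0.37  1.93 -0.04  1.12  2.04]
[0.57250536 0.26093698]
t 7.6 pos [0.506  0.0708 0.1219] xang -2.521 shift [-4.12  2.9   0.3 ] turn 30.05 F [0.4 0.3 0.5]
t 7.6 pos [0.506  0.0708 0.1219] xang -2.521 shift [-4.12  2.9   0.3 ] turn -5.95 F [0.4 0.3 0.5]
```

```bash
python3 -m jog '[[[0.4,-0.5,0.36,0,0],[0.4,-0.6,0.42,0,0],[0.4,-0.6,0.42,0,0],[0.4,-0.6,0.42,0,0],[0.4,-0.6,0.42,0,0],[0.4,-0.6,0.42,0,0],[0.4,-0.6,0.42,0,0],[0.4,0,0,0,1],[0.4,0,0,0,1],[0.4,0,0,0,1]]]'
python3 -m jog '[[[0.4,0,0,0,1],[0.4,0,0,0,1],[0.4,0,0,0,1],[0.4,0,0,0,1],[0.4,0,0,0,1],[0.4,0,0,0,1],[0.4,0,0,0,1],[0.4,0,0,0,1],[0.4,0,0,0,1],[0.4,0,0,0,1]]]'
python3 -m jog '[[[0.4,0,0,0,1],[0.4,0,0,0,1],[0.4,0,0,0,1],[0.4,0,0,0,1],[0.4,0,0,0,1],[0.4,0,0,0,1],[0.4,0,0,0,1],[0.4,0,0,0,1],[0.4,0,0,0,1],[0.4,0,0,0,1]]]'
python3 - <<'E'
from h import *
print(get_state()['joint_positions'].round(2))
go([.5725,.261,.11],1.14)
E
```

```text
time: 8.85
position: [0.5709, 0.2616, 0.1189]
tool_rot: [0.558, -3.09, 0.0]
ft_force: [-0.3, 0.2, -0.3]
grip_width: 0.4
time: 10.1
position: [0.5709, 0.2616, 0.119]
tool_rot: [-0.8, -3.036, 0.001]
ft_force: [0.1, -0.2, 0.4]
grip_width: 0.398
time: 11.35
position: [0.571, 0.2616, 0.1191]
tool_rot: [-2.009, -2.415, 0.002]
ft_force: [0.0, 0.5, -0.1]
grip_width: 0.4
[-0.94  0.38  0.59  1.65 -0.23  1.18 -0.12]
t 11.35 pos [0.571  0.2616 0.1191] xang 1.754 shift [-0.02  0.04  0.23] turn 7.03 F [ 0.   0.5 -0.1]
```

```bash
python3 -m jog '[[[0.4,0,0,0,1],[0.4,0,0,0,1],[0.4,0,0,0,1],[0.4,0,0,0,1],[0.4,0,0,0,1],[0.4,0,0,0,1],[0.4,0,0,0,1],[0.4,0,0,0,0]]]'
python3 - <<'E'
from h import *
shot('wrist','w6')
go([.5725,.261,.036],1.14)
E
```

```text
time: 12.35
position: [0.5711, 0.2613, 0.1193]
tool_rot: [2.639, 1.704, -0.002]
ft_force: [-0.1, 0.4, 0.3]
grip_width: 0.402
t 12.4 pos [0.5712 0.2611 0.1195] xang 1.147 shift [0.01 0.03 2.09] turn 0.08 F [-0.7  1.7  0.4]
```

View pics/w6.png

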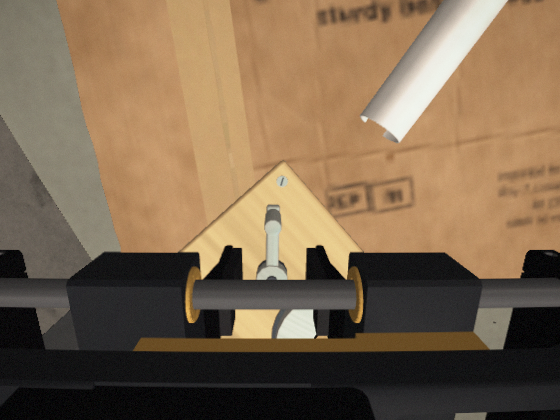

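The post is at (273,210–228), and the arm runs down to the pivot at (271,272).

Run:
```python
from h import *
c=cam('wrist')
for p,z in [((273,225),.061),((273,210),.03),((271,268),.03)]: rep(p,atz(c,*p,z))
p=get_state()['position'];print(proj(c,[p[0],p[1],.061]),proj(c,[p[0],p[1],.03]))
pv=jw((0,.095));print('pivot',pv); E=atz(c,273,225,.061)[:2]; print('arm ang jig',np.arctan2(*(E-pv)[::-1])-A, np.hypot(*(E-pv)))
go([*E,.037],1.147)
```

```text
(273, 225) [0.5722 0.2648 0.061 ] jig [0.0396 0.1403] ang -1.846 r 0.1457
(273, 210) [0.5733 0.2675 0.03  ] jig [0.0414 0.1426] ang -1.854 r 0.1485
(271, 268) [0.5506 0.2214 0.03  ] jig [0.0061 0.1052] ang -1.629 r 0.1054
(np.float64(273.7651295281076), np.float64(229.99090922000875)) (np.float64(273.8299843696552), np.float64(217.99813627431897))
pivot [0.54784391 0.20983166]
arm ang jig 0.8525199081722443 0.06010587770074721
t 12.4 pos [0.5712 0.2611 0.1195] xang 1.147 shift [ 0.1  -0.01  2.06] turn 0.0 F [-0.7  1.7  0.4]
```

```bash
python3 -m jog '[[[0.4,0.04,0,0.5,0],[0.4,0,0,0.5,0],[0.4,0,0,0.5,0],[0.4,0,0,0.54,0],[0.3,0,0,0,0],[0.22,0,0,0,0],[0.22,0,0,0,0],[0.22,0,0,0,0]]]' 5
python3 -m jog '[[[0.22,-0.005,-0.126,0,-1],[0.22,-0.005,-0.126,0,-1],[0.22,-0.005,-0.126,0,-1],[0.22,-0.005,-0.126,0,-1],[0.22,-0.005,-0.126,0,-1],[0.22,-0.005,-0.126,0,-1],[0.22,-0.005,-0.126,0,-1],[0.22,-0.005,-0.126,0,-1],[0.22,0,0,0,0]]]'
python3 - <<'E'
from h import *
p=get_state()['position'][:2]-jw((0,.095)); print('ang',np.arctan2(p[1],p[0])-A-np.pi/4,np.hypot(*p)); go([*jw((0,.095)),.037],0)
E
```

```text
time: 13.4
position: [0.573, 0.2617, 0.0398]
tool_rot: [-2.641, -1.701, -0.003]
ft_force: [0.4, 0.3, -0.3]
grip_width: 0.224
time: 14.52
position: [0.5337, 0.2657, 0.0399]
tool_rot: [1.901, 2.501, 0.005]
ft_force: [0.8, 2.1, 0.5]
grip_width: 0.218
ang 0.7330581170620551 0.057605283503024456
t 14.53 pos [0.5337 0.2657 0.0399] xang 1.842 shift [-1.44 -0.03  0.07] turn 21.11 F [0.8 2.1 0.5]
```

```bash
python3 -m jog '[[[0.22,-0.005,-0.126,0,-1],[0.22,-0.005,-0.126,0,-1],[0.22,-0.005,-0.126,0,-1],[0.22,-0.005,-0.126,0,-1],[0.22,-0.005,-0.126,0,-1],[0.22,-0.005,-0.126,0,-1],[0.22,-0.005,-0.126,0,-1],[0.22,-0.005,-0.126,0,-1],[0.22,-0.005,-0.126,0,-1],[0.22,0,0,0,0]]]'
python3 - <<'E'
from h import *
p=get_state()['position'][:2]-jw((0,.095)); print('ang',np.arctan2(p[1],p[0])-A-np.pi/4,np.hypot(*p)); go([*jw((0,.095)),.037],0)
E
python3 -m jog '[[[0.22,-0.002,-0.05,0,-0.4],[0.22,-0.002,-0.05,0,-0.4],[0.22,0,0,0,0]]]'
python3 - <<'E'
from h import *
p=get_state()['position'][:2]-jw((0,.095)); print('ang',np.arctan2(p[1],p[0])-A-np.pi/4,np.hypot(*p)); go([*jw((0,.095)),.037],0)
E
```

```text
time: 15.78
position: [0.4981, 0.2381, 0.0395]
tool_rot: [-0.802, -3.038, -0.002]
ft_force: [-0.1, 2.4, 1.3]
grip_width: 0.219
ang 1.538475402350469 0.0571757046423156
t 15.78 pos [0.4981 0.2381 0.0395] xang 2.626 shift [-1.43 -0.    0.06] turn 30.09 F [-0.1  2.4  1.3]
time: 16.15
position: [0.4964, 0.2338, 0.0391]
tool_rot: [0.692, 3.064, 0.0]
ft_force: [-0.6, 2.7, 0.6]
grip_width: 0.224
ang 1.619367383594362 0.05677813524376707
t 16.15 pos [0.4964 0.2338 0.0391] xang 2.697 shift [-1.42  0.01  0.05] turn 30.91 F [-0.6  2.7  0.6]
```

```bash
for i in 1; do :; done; python3 -m jog '[[[0.22,-0.001,-0.03,0,-0.2],[0.22,-0.001,-0.03,0,-0.2],[0.22,0,0,0,0],[0.22,0,0,0,0]]]'
python3 - <<'E'
from h import *
p=get_state()['position'][:2]-jw((0,.095)); print('ang',np.arctan2(p[1],p[0])-A-np.pi/4,np.hypot(*p)); go([*jw((0,.095)),.037],0)
E
```

```text
time: 16.65
position: [0.4966, 0.2335, 0.0391]
tool_rot: [0.636, 3.074, 0.005]
ft_force: [3.2, 6.0, -2.6]
grip_width: 0.222
ang 1.6219899799172732 0.056427074627031594
t 16.65 pos [0.4966 0.2335 0.0391] xang 2.733 shift [-1.41 -0.04  0.06] turn 31.32 F [ 3.2  6.  -2.6]
```

The TCP has stalled and the force is rising, so the stop has been reached. One more gentle press to confirm, then unload.

```bash
python3 -m jog '[[[0.22,0,-0.04,0,0],[0.22,0,-0.03,0,0],[0.22,0,0,0,0]]]'
python3 -m jog '[[[0.22,0,0.1,0,0],[0.22,0,0.07,0,0],[0.4,0,0,0,0],[0.4,0,0,0,0],[0.4,0,0,-0.5,0],[0.4,0,0,-0.6,0],[0.4,0,0,-0.6,0],[0.4,0,0,-0.6,0],[0.4,0,0,-0.6,0],[0.4,0,0,0,0]]]'
python3 -m jog '[[[0.4,0.4,0.5,-0.4,0],[0.4,0.4,0.6,-0.4,0],[0.4,0.4,0.6,0,0],[0.4,0.4,0.6,0,0],[0.4,0.4,0.6,0,0],[0.4,0.4,0.6,0,0],[0.4,0.4,0.6,0,0],[0.4,0.4,0.6,0,0],[0.4,0,0,0,0]]]'
python3 - <<'E'
from h import *
shot('top','top9')
a=cv2.imread('pics/top9.png')[155:280,225:370]
cv2.imwrite('pics/t9.png',cv2.resize(a,None,fx=4.8,fy=4.8,interpolation=cv2.INTER_CUBIC))
E
```

```text
time: 17.02
position: [0.4959, 0.2317, 0.0392]
tool_rot: [0.636, 3.073, 0.007]
ft_force: [5.6, 8.4, -5.4]
grip_width: 0.265
time: 18.27
position: [0.4981, 0.2354, 0.1568]
tool_rot: [0.638, 3.073, 0.004]
ft_force: [0.1, 0.5, 0.4]
grip_width: 0.4
time: 19.4
position: [0.4521, 0.4616, 0.1855]
tool_rot: [-0.631, -3.076, 0.001]
ft_force: [-0.7, -0.1, -0.0]
grip_width: 0.402
```

View pics/t9.png

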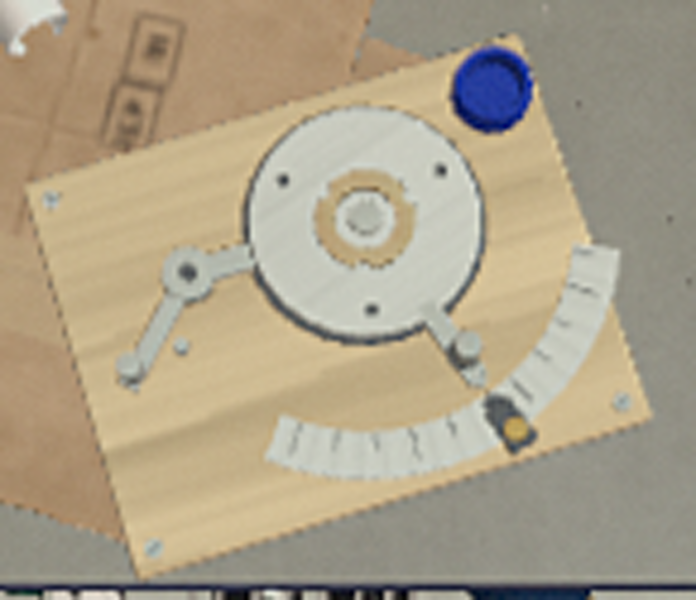

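Run:
```python
from h import *
c=cam('top')
f=lambda x,y,z:atz(c,225+(x+.5)/4.8-.5,155+(y+.5)/4.8-.5,z)
pv=f(187,271,.03)[:2]; q=f(130,364,.061)[:2]
for a in(pv,jw((0,.095))): d=q-a; print('clamp',np.arctan2(d[1],d[0])-A-np.pi/4,np.hypot(*d))
a0=f(80,213,.061)[:2]-pv; print('start',np.arctan2(a0[1],a0[0])-A-np.pi/4)
for n,p,z in [('tip',(482,384),.021),('post',(466,344),.062),('mk',(488,398),.02),('screw',(515,428),.032),('cap',(492,85),.036)]: rep(n,f(*p,z))
i0=cv2.imread('pics/top0.png');i1=cv2.imread('pics/top9.png')
d=cv2.absdiff(i0,i1).max(2)>40
n,l,s,_=cv2.connectedComponentsWithStats(d.astype('uint8'),connectivity=8)
print([tuple(r) for r in s[1:] if r[4]>6])
```

```text
clamp 1.5926553771919814 0.058000963807956454
clamp 1.5720496143248885 0.058152371989988044
start 0.0529810719146937
tip [0.4909 0.0616 0.021 ] jig [-0.0983 -0.0297] ang 0.294 r 0.1027
post [0.5054 0.0729 0.062 ] jig [-0.0812 -0.0232] ang 0.279 r 0.0844
mk [0.4839 0.0586 0.02  ] jig [-0.1059 -0.0305] ang 0.28 r 0.1101
screw [0.4674 0.0468 0.032 ] jig [-0.1251 -0.0369] ang 0.287 r 0.1305
cap [0.6436 0.0542 0.036 ] jig [ 0.0453 -0.082 ] ang 2.076 r 0.0937
[(np.int32(0), np.int32(157), np.int32(172), np.int32(161), np.int32(12013)), (np.int32(294), np.int32(182), np.int32(3), np.int32(3), np.int32(8)), (np.int32(4), np.int32(190), np.int32(13), np.int32(8), np.int32(34)), (np.int32(239), np.int32(200), np.int32(6), np.int32(5), np.int32(20)), (np.int32(318), np.int32(203), np.int32(3), np.int32(3), np.int32(7)), (np.int32(43), np.int32(205), np.int32(3), np.int32(4), np.int32(7)), (np.int32(245), np.int32(205), np.int32(14), np.int32(7), np.int32(15)), (np.int32(16), np.int32(207), np.int32(6), np.int32(9), np.int32(21)), (np.int32(269), np.int32(206), np.int32(9), np.int32(7), np.int32
[... 320 characters left out ...]
3), np.int32(6), np.int32(3), np.int32(7)), (np.int32(294), np.int32(224), np.int32(5), np.int32(3), np.int32(9)), (np.int32(314), np.int32(224), np.int32(12), np.int32(11), np.int32(54)), (np.int32(250), np.int32(231), np.int32(5), np.int32(5), np.int32(16)), (np.int32(291), np.int32(232), np.int32(7), np.int32(8), np.int32(28)), (np.int32(7), np.int32(278), np.int32(44), np.int32(77), np.int32(381)), (np.int32(142), np.int32(316), np.int32(73), np.int32(103), np.int32(323)), (np.int32(56), np.int32(365), np.int32(8), np.int32(7), np.int32(38)), (np.int32(60), np.int32(373), np.int32(29), np.int32(47), np.int32(192)), (np.int32(0), np.int32(381), np.int32(59), np.int32(39), np.int32(1377))]
```

```bash
python3 -c "
from bench import job
print(job.close_job())"
```

```text
the job is handed in; nothing more can be done
None
```

I pushed the lever round by its post until its tip pointed at the marker, then pushed the clamp round to its stop. I lifted the arm clear and handed the job in at about 19.5 s.

- **Lever:** the close wrist view after the last nudge showed its tip about 0.5 mm (0.3°) past the marker's point, and I left it there. In the coarser final top view the lever reads 0.279 to 0.294 rad and the marker 0.280 to 0.287, so they agree within what that view can show.
- **Clamp:** it stalled firmly under about 11 N, a small part of that being the last confirming press. The final image reads 1.572 rad using the jig's stated pivot. Using the pivot measured in the image it reads 1.593, which is measurement error. The small pin beside the arm does not look touched from above, so I judged the stop by the stall and the angle.
- **Everything else:** comparing the top view before and after shows no change at the marker, plywood ring, cap or offcut. The arm covered the tape measure in the last picture, so I did not check it there; the arm stayed well above it.

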